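Stack washed grading screens on the warm-air dryer

TASK

The washed grading screens are to be blown dry: first shut the air damper fully by its red handle while the outlet is still empty, then stack all the screens that are on the table squarely on the black outlet collar, edges flush with it and with one another, and lay the yellow cover flush on top. Only when the covered pile stands, turn the damper fully open; leave the other things on the table alone.

Things in the scene. Friction and masses are not known exactly. Their poses are not given: they have to be found in the camera images.
- outlet (a point): Centre of the top face of the black rubber outlet collar, the seat of the pile, 70 mm above the table. The collar is 100 mm (x) by 60 mm (y), the same outline as the screens, and 15 mm high, on top of the air box. z is up; +y points along the air duct towards the blower.
- dryer: Fixed drying base; origin on the table under the outlet, same axes. Aluminium air box 150 mm (x) by 110 mm (y), top at 55 mm; round duct along +y, 54 mm across, axis 30 mm up; blue and black blower from y = 315 mm to 475 mm, x = -30 to 120 mm, up to 195 mm high. Fixed during a run, it stands differently at each start.
- damper_axis (a point): Point on the damper handle's vertical turning axis, at the mid-height of its knob (95 mm above the table), 150 mm along +y from the outlet. Same axes as the outlet.
- damper_knob (a point): Centre of the black upright round knob at the end of the red damper handle: 22 mm diameter, 36 mm high (from 75 to 111 mm above the table), 75 mm from the turning axis. It can be pinched from above. The red flat bar below it is 16 mm wide and 7 mm thick, 72 mm above the table.
- damper (a joint): Angle of the damper handle about its vertical axis: 0 = closed (fully home against its stop, handle across the duct, pointing along the outlet's -x), 1.571 = open (against the other stop, handle along the duct, pointing away from the outlet along its +y). Seen from above it turns clockwise to open. It stays where it is left; about 2 N at the knob moves it.
- cover_mid (a point): Cover: solid flat plain yellow metal slab, 100 mm (x) by 60 mm (y) by 20 mm (z), 0.22 kg, the same both ways up. The point is its centre, 10 mm above its underside. It starts flat on the table.
- screen0_mid (a point): Grading screen: open rectangular white plastic frame, 100 mm long (its x) by 60 mm wide (its y) by 20 mm high (its z), frame bars 10 mm thick, with a dark steel mesh half-way up, 0.07 to 0.13 kg; the same both ways up and both ways round. The point is its centre, 10 mm above its underside. It starts flat on the table; None if absent.
- screen1_mid (a point): Grading screen: open rectangular white plastic frame, 100 mm long (its x) by 60 mm wide (its y) by 20 mm high (its z), frame bars 10 mm thick, with a dark steel mesh half-way up, 0.07 to 0.13 kg; the same both ways up and both ways round. The point is its centre, 10 mm above its underside. It starts flat on the table; None if absent.
- screen2_mid (a point): Grading screen: open rectangular white plastic frame, 100 mm long (its x) by 60 mm wide (its y) by 20 mm high (its z), frame bars 10 mm thick, with a dark steel mesh half-way up, 0.07 to 0.13 kg; the same both ways up and both ways round. The point is its centre, 10 mm above its underside. It starts flat on the table; None if absent.
- screen3_mid (a point): Grading screen: open rectangular white plastic frame, 100 mm long (its x) by 60 mm wide (its y) by 20 mm high (its z), frame bars 10 mm thick, with a dark steel mesh half-way up, 0.07 to 0.13 kg; the same both ways up and both ways round. The point is its centre, 10 mm above its underside. It starts flat on the table; None if absent.
- screen4_mid (a point): Grading screen: open rectangular white plastic frame, 100 mm long (its x) by 60 mm wide (its y) by 20 mm high (its z), frame bars 10 mm thick, with a dark steel mesh half-way up, 0.07 to 0.13 kg; the same both ways up and both ways round. The point is its centre, 10 mm above its underside. It starts flat on the table; None if absent.
- tin: Low bare metal tin, 52 mm diameter, 50 mm high, standing among the screens; not part of the job. Origin at its underside.
- tape: Cardboard-coloured ring, 90 mm diameter, 30 mm high; not part of the job. Origin at its underside.
- jar: Jar with green cap, 64 mm diameter, 90 mm high; not part of the job. Origin at its underside.
- screwdriver: Screwdriver lying on the table; not part of the job. Origin at its underside.
- brush: Brush lying on the table; not part of the job. Origin at its underside.
- mug: Blue mug, 76 mm diameter, 90 mm high; not part of the job. Origin at its underside.
Things that resemble listed ones, but are neither listed nor needed, are in the scene too. Of the things that look like the part that bears cover_mid, the middle-sized one is meant.

How it is judged:
By the outcome, as a careful person would: the job done as asked, in the order asked, and still so for the second after the job is handed in, with the robot touching nothing.
Of screen0, screen1, screen2, screen3, screen4 only 3 to 5 are there at a start; the rules pass over those that are not, and their reading is None.
At some moment in a run one of screen0, screen1, screen2, screen3, screen4, cover may be knocked a few centimetres aside while the robot is not near it.
Once in a run the grip may slacken for a moment while it holds something.
It also fails if it takes over 210 s, if anything falls off the work surface, if the arm or the gripper's body presses on something with over 40 N, if the wrist force passes 120 N, or if a joint passes its speed limit or range.

ROBOT

A 7-joint arm with a two-finger parallel gripper is mounted at the origin on the work surface. World frame = base frame: x ahead of the robot, y to its left, z up, the work surface at z = 0. Lengths are in mm, angles in rad, forces in N, time in s.
With the tool pointing down it reaches from about 400 to 900 mm from the base axis. Payload 5.6 kg.
Tool frame: the origin (TCP) lies midway between the tips of the shut fingers; the grasp point (between the pads) lies 19 mm behind it; x points along the fingers, y is the direction in which the jaws open and shut, and the axes are right-handed (so a half turn about x gives the same grasp; the last joint's range is limited). The gripper opens to 92 mm and grips with 3 to 60 N. Pads are 20 mm wide; open, the fingers measure 128 mm over their backs; the gripper's body (75 mm by 189 mm) begins 69 mm behind the grasp point.
Start: joints at [1.108, 0.468, -0.012, 1.603, 0.006, 1.071, -0.056], TCP at [264.886, -593.586, 214.592] pointing down, gripper open.
Joint ranges: [-2.53, 2.53], [-0.31, 2.02], [-1.57, 1.55], [0.28, 2.44], [-1.29, 4.43], [0.15, 1.84], [-2.92, 2.92]. Speed limits (rad/s): [2.57, 2.57, 3.14, 3.14, 3.14, 3.14, 3.14].

INTERFACE

Orientations are given as a rotation vector (axis times angle).
In Python, from cell import robot, grip, kin, viewer gives the robot as it stands. Calls block until the motion is done:
- robot.movep(position, orientation): joint-space move of the TCP to a pose.
- robot.servo_line(position, feed=150, rotation=None): straight line of the TCP; rotation=None keeps the orientation; feed is the mean speed in mm/s.
- robot.goto_joints(angles): joint-space move.
- grip(opening, newtons=None): opening from 0.0 (shut) to 1.0 (fully open); newtons is the grip in N (None keeps the last); returns when the fingers have stopped.
- robot.hold(seconds).
- kin.ik(position, orientation): joint angles nearest the present ones, or None.
- robot.observe(): the state.
- viewer.read_camera(name): name is "scene" or "top" or "wrist"; returns the picture (420x560x3 uint8, red, green, blue); there is no depth.
- viewer.camera_info(name): a dict with "camera_matrix" (3x3 intrinsics, pixels), "k1" (the pictures are not rectified: a ray, as slopes to the right and down, at radius r is drawn at 1 + k1 r^2 times it, then the intrinsics apply), "R" (3x3) and "t" (3): a world point X has camera coordinates R X + t. Camera axes: x right, y down, z forward; pixel columns grow to the right and rows downward; lengths in mm; the calibration is good to about 2 mm. A picture is of the moment at which its call begins: read the wrist's pose just before it. camera_info takes no time and is no camera call; for the wrist camera it gives the pose at the moment of the call.
A pose or a line that the arm cannot do raises robot.IKError and nothing moves.
- robot.job_done(): hands the job in, once; it reports no verdict.
Trained networks look in the newest picture that a camera, given by its name, has taken for a name from the list of things; names that differ only in an ending like _2 or _b are one class to them, and where a whole thing is asked for, a point or a joint stands for the part that bears it (a point fixed in the world has none). Each returns a list of dicts, best first, with "confidence" (0 to 1); they miss things now and then, are a little off and sometimes report something else, mostly with a low value. They report only what shows in the picture. A call takes as long as a camera call. They do not tell look-alikes from the thing itself.
- viewer.silhouettes(name, camera): "mask" (420x560 bool, what is visible of it).
- viewer.pinpoint(name, camera): "at" ([x, y, z] in mm, in the coordinates of the camera as it stood for that picture, good to about 4 mm: a listed point, or the origin of a listed thing).
The state is a dict: "t": time; "joints": joint angles; "joint_velocities": joint speeds; "joint_torque": joint torques, N m; "tcp_pos": TCP position; "tcp_rot": TCP orientation; "contact_force": force on the tool from outside, world axes, zero at the start; "wrist_torque": the same for the moment, N m; "grip_width": opening from 0.0 (shut) to 1.0 (fully open).
Only numpy, scipy, OpenCV 4.12 (cv2) and the standard library are available. Lean on these libraries where they do the work, as an engineer would, in place of code of your own. Each camera call takes 0.05 s, during which the arm holds its last target.

## Working session

There is one attempt and no reset: what is moved stays moved. The work goes in short steps, each a Python script; the robot and the scene stay as the last script left them, time stands still between calls to the robot, and variables do not carry over. Pictures are saved under pics/ and viewed, and the job is handed in when it is done.

```bash
ls -la; mkdir -p pics
cat > h.py <<'E'
import numpy as np, cv2
from cell import robot, grip, kin, viewer
def snap(cam,fn=None):
    info=viewer.camera_info(cam); im=viewer.read_camera(cam)
    if fn: cv2.imwrite('pics/'+fn, cv2.cvtColor(im,cv2.COLOR_RGB2BGR))
    return im,info
def toworld(info,p):
    R=np.array(info['R']);t=np.array(info['t']); return R.T@(np.array(p)-t)
def proj(info,X):
    K=np.array(info['camera_matrix']);R=np.array(info['R']);t=np.array(info['t'])
    c=R@np.array(X,float)+t; s=c[:2]/c[2]; s=s*(1+info['k1']*(s@s)); return K[:2,:2]@s+K[:2,2]
def ray(info,uv,z):
    K=np.array(info['camera_matrix']);R=np.array(info['R']);t=np.array(info['t'])
    d=np.linalg.solve(K[:2,:2],np.array(uv,float)-K[:2,2]); s=d.copy()
    for _ in range(30): s=d/(1+info['k1']*(s@s))
    dw=R.T@np.array([s[0],s[1],1]); o=-R.T@t
    return o+dw*(z-o[2])/dw[2]
E
python3 - <<'E'
from h import *
o=robot.observe()
for k in o: print(k,np.round(o[k],3))
for c in ['scene','top','wrist']:
    im,i=snap(c,c+'0.png'); print(c,i['k1'],np.round(i['camera_matrix'],1).tolist(),np.round(-np.array(i['R']).T@i['t'],0),np.round(i['R'],2).tolist())
E
```

```text
total 12
drwxr-xr-x  3 agent agent 4096 Dec  7 03:52 .
drwxr-xr-x 23 root  root  4096 Dec  7 03:52 ..
drwxr-xr-x  2 agent agent 4096 Dec  7 03:52 pics
t 0.0
joints [ 1.108  0.468 -0.012  1.604  0.006  1.071 -0.056]
joint_velocities [ 0.001  0.001  0.     0.    -0.001 -0.001 -0.001]
joint_torque [-1.0000e-03 -5.2057e+01 -1.3000e-02 -2.4375e+01 -5.7000e-02  1.7000e-02
  0.0000e+00]
tcp_pos [ 264.619 -593.048  213.64 ]
tcp_rot [ 1.99   0.426 -1.991]
contact_force [ 0.434  0.248 -0.575]
wrist_torque [-0.049  0.062  0.02 ]
grip_width 1.003
scene -0.06286145445412111 [[472.3, 0.0, 273.8], [0.0, 472.3, 195.2], [0.0, 0.0, 1.0]] [1345. -145. 1128.] [[0.16, 0.99, -0.02], [0.75, -0.13, -0.65], [-0.64, 0.09, -0.76]]
top 0.0494375082256248 [[498.8, 0.0, 282.9], [0.0, 498.8, 214.2], [0.0, 0.0, 1.0]] [ 226.  -32. 1555.] [[-0.03, -1.0, -0.0], [-0.98, 0.03, -0.17], [0.17, -0.0, -0.99]]
wrist -0.022793111862829115 [[339.4, 0.0, 279.3], [0.0, 339.4, 207.2], [0.0, 0.0, 1.0]] [ 331. -564.  385.] [[0.41, -0.91, -0.0], [-0.88, -0.39, 0.25], [-0.23, -0.1, -0.97]]
```

View pics/scene0.png

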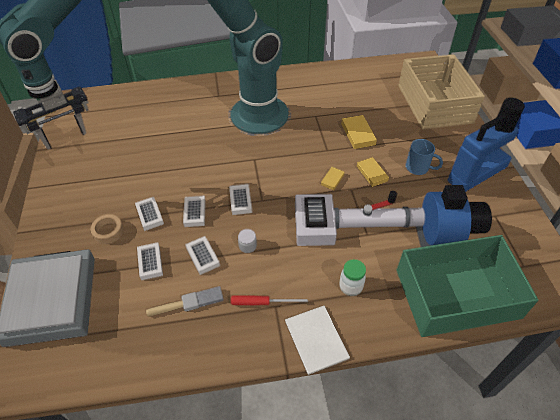

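View pics/top0.png

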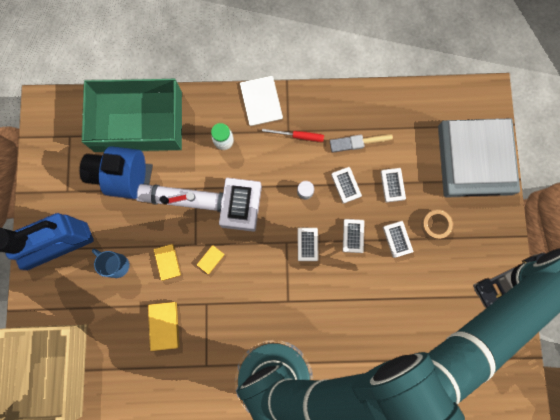

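View pics/wrist0.png

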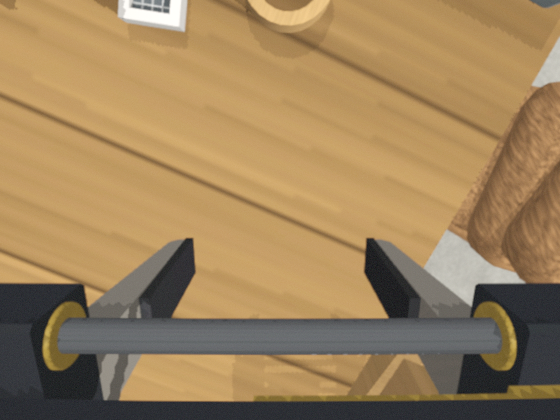

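The top view shows five white screens at (308,244), (353,236), (399,239), (346,184) and (393,184). Three yellow slabs lie at (163,326), (167,262) and (210,260). The dryer is at (240,203), and the red handle is near (180,198). Next I'll run the networks and look at a crop.

Run:
```python
from h import *
for c in ['top','scene']:
    im,i=snap(c)
    for n in ['screen0_mid','cover_mid','outlet','damper_axis','damper_knob','dryer','tin','jar','mug']:
        for d in viewer.pinpoint(n,c):
            w=toworld(i,d['at']); print(c,n,round(d['confidence'],2),np.round(w),np.round(proj(i,w)))
    if c=='top':
        ms=[]
        for n in ['screen0_mid','cover_mid']:
            for d in viewer.silhouettes(n,c):
                m=d['mask'].astype(np.uint8); cs,_=cv2.findContours(m,0,2); k=max(cs,key=cv2.contourArea)
                q=np.array([ray(i,p[0],20)[:2] for p in k],np.float32)
                r=cv2.minAreaRect(q); print(n,round(d['confidence'],2),np.round(r[0]),np.round(r[1]),round(r[2]),m.sum())
        big=cv2.resize(im[130:360,60:240],None,fx=3.2,fy=2.6*1.23,interpolation=cv2.INTER_CUBIC)
        big=cv2.resize(im[140:350,60:270],None,fx=2.8,fy=2.8,interpolation=cv2.INTER_CUBIC)
        cv2.imwrite('pics/crop1.png',big[:,:,::-1])
    else:
        big=cv2.resize(im[110:260,280:480],None,fx=4,fy=4,interpolation=cv2.INTER_CUBIC)
        cv2.imwrite('pics/crop2.png',big[:,:,::-1])
```

```text
top screen0_mid 0.78 [ 400. -113.   12.] [308. 244.]
top screen0_mid 0.64 [ 583. -391.   10.] [393. 184.]
top screen0_mid 0.21 [550. 241.  97.] [189. 194.]
top cover_mid 0.98 [354. 325.  10.] [166. 263.]
top cover_mid 0.59 [165. 326.  16.] [164. 326.]
top cover_mid 0.47 [549. 241. 100.] [188. 194.]
top outlet 0.67 [526.  94.  68.] [239. 203.]
top outlet 0.62 [531.  95.   1.] [240. 205.]
top damper_axis 0.98 [551. 237.  95.] [190. 194.]
top damper_knob 0.63 [536. 315.  93.] [164. 200.]
top dryer 0.65 [528.  92.   1.] [241. 206.]
top tin 0.58 [ 570. -110.   -3.] [304. 192.]
top tin 0.58 [ 402. -391.    6.] [396. 241.]
top jar 0.96 [745. 149.  -1.] [223. 141.]
top mug 0.69 [351. 477.   2.] [117. 266.]
screen0_mid 0.66 [ 399. -113.] [53. 93.] 88 544
cover_mid 0.83 [166. 328.] [138.  86.] 1 1340
cover_mid 0.7 [356. 319.] [99. 62.] 14 630
cover_mid 0.56 [359. 190.] [49. 76.] 48 384
scene screen0_mid 0.7 [ 397. -118.   12.] [239. 198.]
scene screen0_mid 0.33 [528.  94.   3.] [315. 224.]
scene cover_mid 0.78 [165. 322.  18.] [357. 131.]
scene cover_mid 0.68 [359. 316.  14.] [372. 172.]
scene cover_mid 0.6 [358. 185.  13.] [332. 177.]
scene cover_mid 0.4 [531. 313.  99.] [392. 195.]
scene outlet 0.77 [527.  91.  67.] [316. 211.]
scene damper_axis 0.71 [548. 240. 102.] [369. 202.]
scene damper_axis 0.71 [527.  88.   4.] [313. 224.]
scene damper_knob 0.62 [534. 312.  99.] [392. 195.]
scene dryer 0.66 [527.  92.   5.] [315. 224.]
scene tin 0.64 [ 571. -113.    4.] [248. 246.]
scene jar 0.66 [743. 145.   0.] [351. 285.]
scene jar 0.21 [360. 318.  13.] [372. 172.]
scene mug 0.8 [347. 477.   4.] [417. 165.]
```

View pics/crop1.png

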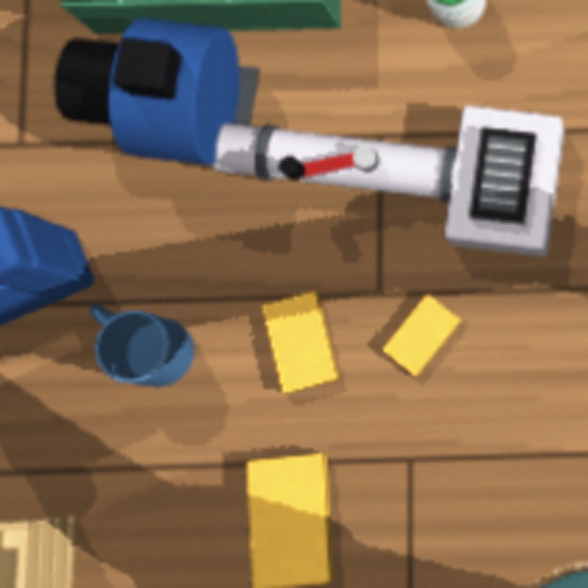

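View pics/crop2.png

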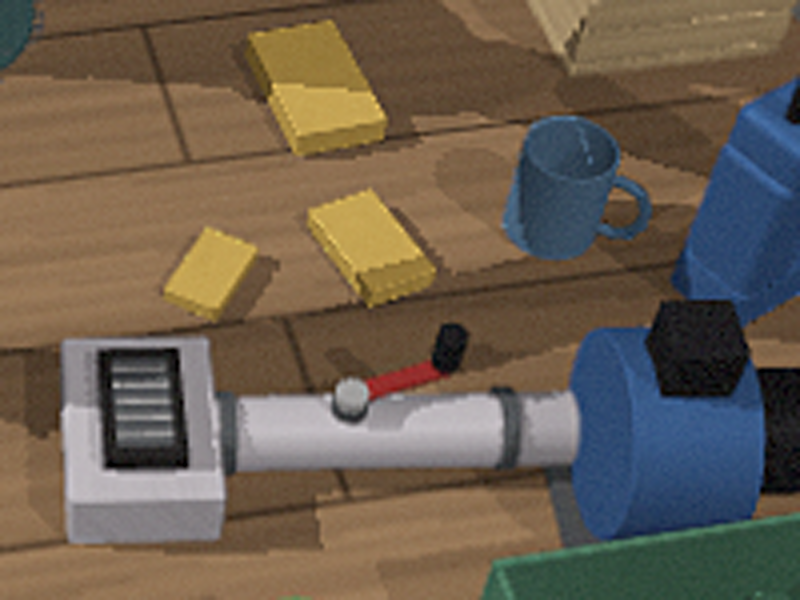

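The middle slab, at top (167,262), measures 99x62 mm, so it is the cover. The slab at (163,326) is 138x86 and the one at (210,260) is 76x49; both are look-alikes. The handle is partly closed, with the knob about 20° from open. Next I'll look closely with the wrist camera at the dryer and the damper, including a crop of the knob.

```bash
cat >> h.py <<'E'
from scipy.spatial.transform import Rotation as Ro
def down(th):
    "jaw axis (tool y) at world angle th; camera side"
    c,s=np.cos(th),np.sin(th)
    return Ro.from_matrix(np.array([[0,c,s],[0,s,-c],[-1,0,0]])).as_rotvec()
E
python3 - <<'E'
from h import *
o=robot.observe(); R=Ro.from_rotvec(o['tcp_rot']).as_matrix(); print(np.round(R,3))
i=viewer.camera_info('wrist'); C=-np.array(i['R']).T@i['t']; print(R.T@(C-o['tcp_pos']))
for th in np.arange(-3.14,3.2,.785): 
    q=kin.ik([527,93,300],down(th)); print(round(th,2), None if q is None else np.round(q,2))
E
```

```text
[[-0.     0.408 -0.913]
 [-0.    -0.913 -0.408]
 [-1.     0.     0.   ]]
[-171.38672024    0.20503352  -72.13307167]
-3.14 [ 0.73  0.52 -1.3   1.73  0.52  1.3   2.45]
-2.36 [ 0.18  0.24 -0.5   1.76  0.12  1.18 -2.7 ]
-1.57 [ 0.31  0.26 -0.65  1.75  0.17  1.18 -1.96]
-0.78 [ 0.35  0.28 -0.71  1.75  0.19  1.19 -1.19]
0.0 [ 0.38  0.28 -0.74  1.75  0.2   1.19 -0.42]
0.79 [ 0.44  0.3  -0.82  1.74  0.24  1.2   0.34]
1.57 [ 0.55  0.35 -0.98  1.74  0.31  1.22  1.06]
2.36 [ 0.73  0.52 -1.3   1.73  0.52  1.3   1.67]
3.14 [ 0.73  0.52 -1.3   1.73  0.52  1.3   2.45]
```

Run:
```python
from h import *
q=list(robot.observe()['joints']); q[0]=-0.3; robot.goto_joints(q)
robot.movep([463,170,330],down(-np.pi/2))
o=robot.observe(); print(o['t'],np.round(o['joints'],2),o['tcp_pos'])
im,i=snap('wrist','w1.png')
for n in ['outlet','damper_axis','damper_knob']:
    for d in viewer.pinpoint(n,'wrist'):
        w=toworld(i,d['at']); print(n,round(d['confidence'],2),np.round(w,1),np.round(proj(i,w)))
```

```text
5.875 [-0.66  0.08  0.26  1.85 -0.02  1.21 -1.96] [463.13384257 169.93846135 329.90036631]
outlet 0.62 [530.1  89.   68.7] [345. 123.]
damper_axis 0.7 [557.1 243.7  94.2] [215.  99.]
```

View pics/w1.png

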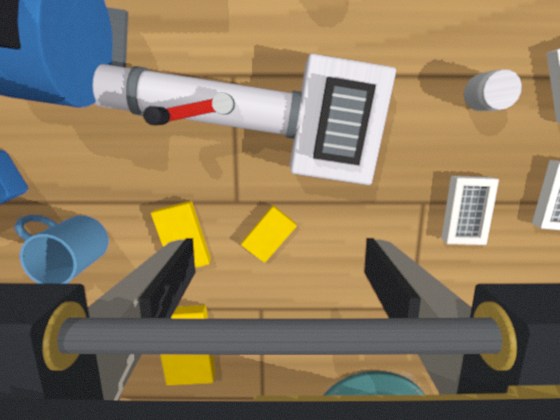

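View 1 shows the collar at about (345,122), the damper boss at (223,103) and the knob at (156,115). I'll write a general fit of a box silhouette to a mask, and apply it to the collar, using the whole dryer as a cross-check.

```bash
cat >> h.py <<'E'
from scipy.optimize import minimize
S=4
def projN(info,X):
    K=np.array(info['camera_matrix']);R=np.array(info['R']);t=np.array(info['t'])
    c=X@R.T+t; s=c[:,:2]/c[:,2:]; s=s*(1+info['k1']*(s**2).sum(1,keepdims=True)); return s@K[:2,:2].T+K[:2,2]
def boxhull(info,p,z0,z1,L=100,W=60):
    x,y,a=p; c,s=np.cos(a),np.sin(a)
    P=np.array([[x+c*u*L/2-s*v*W/2, y+s*u*L/2+c*v*W/2, z] for u in(-1,1) for v in(-1,1) for z in(z0,z1)])
    return cv2.convexHull(projN(info,P).astype(np.float32))[:,0]
def fitbox(info,mask,p0,z0,z1,L=100,W=60,ignore=None):
    ys,xs=np.where(mask); x0,y0=max(xs.min()-12,0),max(ys.min()-12,0); x1,y1=min(xs.max()+12,559),min(ys.max()+12,419)
    M=cv2.resize(mask[y0:y1,x0:x1].astype(np.float32),None,fx=S,fy=S,interpolation=cv2.INTER_LINEAR)
    def cost(p):
        h=boxhull(info,[p[0],p[1],p[2]/30],z0,z1,L,W)
        im=np.zeros(M.shape,np.float32)
        q=((h+0.5-[x0,y0])*S-0.5)
        cv2.fillConvexPoly(im,np.round(q*16).astype(np.int32),1.0,cv2.LINE_8,4)
        return np.abs(im-M).sum()/M.sum()
    best=None
    for da in (0,.08,-.08):
        st=np.array([p0[0],p0[1],(p0[2]+da)*30])
        sim=np.vstack([st]+[st+d for d in np.diag([5,5,3.])])
        r=minimize(cost,st,method='Nelder-Mead',options=dict(initial_simplex=sim,xatol=.03,fatol=1e-5))
        if best is None or r.fun<best.fun: best=r
    return np.array([best.x[0],best.x[1],best.x[2]/30]),best.fun
def compmask(m,uv,close=5):
    m=m.astype(np.uint8)
    n,l,st,_=cv2.connectedComponentsWithStats(m)
    u,v=int(uv[0]),int(uv[1])
    sub=l[max(v-15,0):v+16,max(u-15,0):u+16]; ids=np.bincount(sub[sub>0].ravel())
    if len(ids)==0: return None
    k=ids.argmax(); c,_=cv2.findContours((l==k).astype(np.uint8),0,2)
    h=cv2.convexHull(np.vstack(c)); o=np.zeros_like(m); cv2.fillConvexPoly(o,h,1); return o
E
cat > a.py <<'E'
from h import *
im,i=snap('wrist')
g=im.max(2)
for th in (50,65,80):
    m=compmask(g<th,(345,122)); print(th,m.sum(), fitbox(i,m,[529,91,-.15],55,70))
# top cam
im,i=snap('top'); m=compmask(im.max(2)<70,(239,203)); print('top',m.sum(),fitbox(i,m,[529,91,-.15],55,70))
im,i=snap('scene'); m=compmask(im.max(2)<70,(317,211)); print('scene',m.sum(),fitbox(i,m,[529,91,-.15],55,70))
E
python3 a.py
```

```text
Traceback (most recent call last):
  File "a.py", line 5, in <module>
    m=compmask(g<th,(345,122)); print(th,m.sum(), fitbox(i,m,[529,91,-.15],55,70))
                                         ^^^^^
AttributeError: 'NoneType' object has no attribute 'sum'
```

```bash
cat > a.py <<'E'
from h import *
im,i=snap('wrist')
g=im.max(2); print(g[95:150:5,310:385:5])
for th in (80,100,115,130):
    m=compmask(g<th,(345,122)); 
    if m is not None: print(th,m.sum(), fitbox(i,m,[529,91,-.15],55,70))
for c,uv in(('top',(239,203)),('scene',(317,211))):
  im,i=snap(c)
  for th in (60,80,100):
    m=compmask(im.max(2)<th,uv)
    if m is not None: print(c,th,m.sum(),fitbox(i,m,[529,91,-.15],55,70))
E
python3 a.py
```

```text
[[198 198 196  56  60 209 211 194 155 135 130 124  61 212 239]
 [197 200 194  58  69 131 129 134 128 141 170 149  55 223 239]
 [199 198 183  59 103 135 131 130 129 128 129  66  60 233 239]
 [196 196 146  60 114 137 165 204 210 204 169  57 111 232 238]
 [197 197  86  58 132 131 131 132 129 129 128  59 189 239 241]
 [197 196  51  60 210 209 185 151 130 130 118  58 215 239 239]
 [197 196  59  56 132 129 128 126 146 179 146  62 224 239 238]
 [198 193  58  81 141 131 129 128 128 131  65  71 232 238 238]
 [196 178  57  98 133 154 190 207 205 175  59 135 239 239 237]
 [193 128  57 123 128 132 129 128 130 128  63 192 239 240 216]
 [195  79  61 196 206 203 176 143 131 114  62 219 240 240 181]]
80 3920 (array([ 5.30547992e+02,  9.07366887e+01, -1.55246536e-01]), np.float64(0.06625926494598389))
100 4025 (array([ 5.30751706e+02,  9.04528964e+01, -1.50046364e-01]), np.float64(0.04121554642915726))
115 4095 (array([ 5.30803932e+02,  9.05872433e+01, -1.46722420e-01]), np.float64(0.029249180108308792))
130 4141 (array([ 5.30773399e+02,  9.04958692e+01, -1.48973701e-01]), np.float64(0.024760020896792412))
top 60 1358 (array([546.03850188, 143.18232973,  -1.54587798]), np.float64(0.4921213388442993))
top 80 1498 (array([ 5.32878115e+02,  1.29782177e+02, -1.28142867e-01]), np.float64(0.5470771193504333))
top 100 23181 (array([308.7048207 , 276.74943158,  -1.14414071]), np.float64(0.967705249786377))
scene 60 620 (array([ 5.24594526e+02,  9.07192435e+01, -1.70671005e-01]), np.float64(0.07182459533214569))
scene 80 629 (array([ 5.24664399e+02,  9.08492067e+01, -1.75079609e-01]), np.float64(0.06141630932688713))
scene 100 661 (array([ 5.25967786e+02,  9.02430134e+01, -1.53707166e-01]), np.float64(0.05694497004151344))
```

Run:
```python
from h import *
robot.movep([600,130,330],down(np.pi/2))
o=robot.observe(); print(o['t'],np.round(o['joints'],2),o['tcp_pos'])
im,i=snap('wrist','w2.png'); g=im.max(2); uv=proj(i,[529,91,70]); print(uv)
for th in (100,130):
    m=compmask(g<th,uv); print(th,m.sum(), fitbox(i,m,[529,91,-.15],55,70))
for n in ['outlet','damper_axis','damper_knob']:
    for d in viewer.pinpoint(n,'wrist'):
        w=toworld(i,d['at']); print(n,round(d['confidence'],2),np.round(w,1),np.round(proj(i,w)))
```

```text
9.0333 [-0.3   0.32  0.04  1.56 -0.01  1.27  1.31] [599.93694427 130.10238467 330.04553198]
[247.36280345 117.7389668 ]
100 3997 (array([ 5.30787814e+02,  9.05369245e+01, -1.50474376e-01]), np.float64(0.03481272980570793))
130 4110 (array([ 5.30773404e+02,  9.06163266e+01, -1.47934021e-01]), np.float64(0.023388078436255455))
outlet 0.68 [530.3  90.1  67.8] [247. 119.]
damper_axis 0.58 [556.6 239.2  94.2] [371. 142.]
damper_knob 0.73 [538.1 312.6  96.8] [435. 126.]
```

View pics/w2.png

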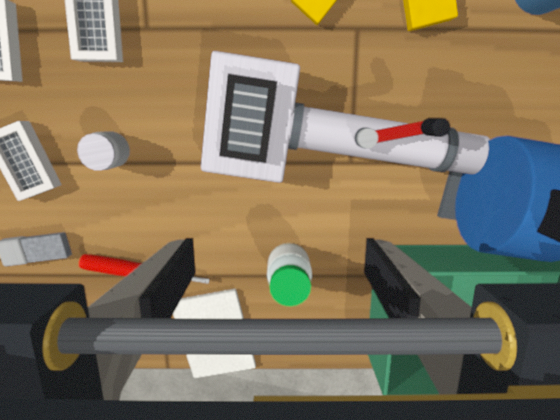

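The collar is at (530.8, 90.55) with yaw -0.149; two opposite views agree to within 0.1 mm. The knob radius comes out at 75.3 mm. Next I'll close the damper.

```bash
cat >> h.py <<'E'
OUT=np.array([530.8,90.55]); PSI=-0.149
AX=OUT+150*np.array([-np.sin(PSI),np.cos(PSI)])
def knob(phi,r=75): return AX+r*np.array([np.cos(phi),np.sin(phi)])
PHI_OPEN=np.pi/2+PSI; PHI_CL=np.pi+PSI
def F(): return np.array(robot.observe()['contact_force'])
E
python3 - <<'E'
from h import *
phi=np.arctan2(312.6-AX[1],538.1-AX[0]); print(AX,phi,1.571-(phi-PHI_OPEN))
k=knob(phi)
robot.movep([*k,190],down(phi-np.pi/2))
print(np.round(robot.observe()['joints'],2))
robot.servo_line([*k,86],feed=80); print(F())
f0=F()
grip(0.1,15); o=robot.observe(); print('w',o['grip_width']*92,F()-f0, o['tcp_pos'])
n=10
for p in np.linspace(phi,PHI_CL-0.03,n+1)[1:]:
    robot.servo_line([*knob(p),86],feed=60,rotation=down(p-np.pi/2))
    print(round(p,2),np.round(F()-f0,1))
p=PHI_CL-0.03
while p<PHI_CL+0.08:
    p+=0.01; robot.servo_line([*knob(p),86],feed=20,rotation=down(p-np.pi/2))
    f=(F()-f0); tang=f[:2]@[np.sin(p),-np.cos(p)]; print(round(p-PHI_CL,3),np.round(f,1),round(tang,1))
    if tang>9: break
o=robot.observe(); print(o['t'],o['tcp_pos'],o['grip_width']*92)
snap('scene','s2.png')
E
```

```text
[553.06739303 238.88800325] 1.7711250935592429 1.2216712332356536
[-0.7   0.44  0.17  1.71 -0.08  1.   -0.31]
[0.18459199 1.00753961 0.23142248]
w 21.718487380390275 [-0.18498611 -0.58589104 -0.54000937] [538.10888149 312.34970105  85.99901625]
1.89 [-1.4 -1.   0.5]
2.01 [-2.1 -0.3  0.1]
2.13 [-1.1 -0.5  0.7]
2.25 [-3.6  0.1 -0.2]
2.37 [-4.6  0.7 -0.2]
2.49 [-4.7  1.5  0.3]
2.61 [-4.   0.8  0.9]
2.72 [-5.1  0.9  1.4]
2.84 [-4.8  1.   1. ]
2.96 [-2.5 -2.3  0.3]
-0.02 [ 0.3 -2.1 -1.6] -2.0
-0.01 [ 1.9 -2.3 -4.6] -2.0
-0.0 [ 2.9 -1.2 -5.9] -0.7
0.01 [ 6.3 -0.2 -7.3] 0.7
0.02 [ 5.5  0.9 -8.9] 1.6
0.03 [  5.1   2.3 -10.3] 2.9
0.04 [ 5.5  4.4 -9.7] 5.0
0.05 [  5.8   4.8 -11.5] 5.4
0.06 [  6.5   7.8 -12.6] 8.3
0.07 [  6.2   9.3 -13.5] 9.8
18.6833 [479.40987768 249.60330683  86.32560454] 21.70389308922278
```

Run:
```python
from h import *
grip(1.0); print(F())
p=robot.observe()['tcp_pos']
robot.servo_line([p[0],p[1],190],feed=150); print(F())
q=list(robot.observe()['joints']);print(np.round(q,2))
robot.movep([463,170,330],down(-np.pi/2)); print(robot.observe()['t'],np.round(robot.observe()['joints'],2),F())
im,i=snap('wrist','w3.png')
for n in ['damper_axis','damper_knob']:
    for d in viewer.pinpoint(n,'wrist'):
        w=toworld(i,d['at']); print(n,round(d['confidence'],2),np.round(w,1),np.round(proj(i,w)))
a=proj(i,[*AX,75]);b=proj(i,[*knob(PHI_CL),111]); print('expected axis,knobtop',a,b)
cv2.imwrite('pics/w3c.png',cv2.resize(im[60:260,100:400],None,fx=2.6,fy=2.6,interpolation=cv2.INTER_CUBIC)[:,:,::-1])
```

```text
[ 0.44385135  1.03951943 -0.23516149]
[0.3539882  0.19891676 0.20500744]
[-0.37  0.32 -0.19  1.89  0.08  0.94  0.89]
23.1083 [-0.63  0.09  0.23  1.84 -0.02  1.21 -1.97] [ 0.35371643 -0.49594901 -0.38377523]
damper_axis 0.61 [553.5 240.8  93.6] [218. 102.]
damper_knob 0.78 [478.4 249.9  96.5] [213. 167.]
expected axis,knobtop [222.22272834 102.6220255 ] [210.12436189 168.21339431]
```

View pics/w3c.png

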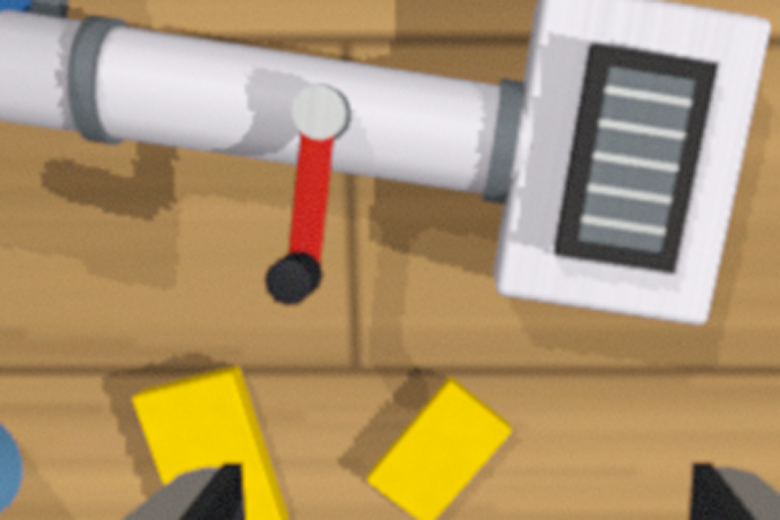

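The handle is fully across the duct and against its stop: the knob is at (293,278) in the crop, which matches the expected closed position. Now I'll survey the screens.

```bash
cat >> h.py <<'E'
def whitemask(im):
    h=cv2.cvtColor(im,cv2.COLOR_RGB2HSV); return (h[...,1]<55)&(h[...,2]>100)
def yellowmask(im):
    h=cv2.cvtColor(im,cv2.COLOR_RGB2HSV); return (h[...,0]>20)&(h[...,0]<33)&(h[...,1]>190)&(h[...,2]>60)
def finds(im,i,maskf=whitemask,z0=0,z1=20,verbose=True):
    m=maskf(im).astype(np.uint8); n,l,st,ce=cv2.connectedComponentsWithStats(m); out=[]
    for k in range(1,n):
        if st[k,4]<150: continue
        x,y,w,h=st[k,:4]
        if x<=0 or y<=0 or x+w>=560 or y+h>=420: continue
        c,_=cv2.findContours((l==k).astype(np.uint8),0,2); c=np.vstack(c)
        P=np.array([ray(i,p[0],(z0+z1)/2)[:2] for p in c],np.float32)
        (cx,cy),(a,b),an=cv2.minAreaRect(P); an=np.radians(an)
        if a<b: a,b=b,a; an+=np.pi/2
        if not(80<a<125 and 45<b<80): continue
        o=np.zeros_like(m); cv2.fillConvexPoly(o,cv2.convexHull(c),1)
        p,f=fitbox(i,o,[cx,cy,an],z0,z1); p[2]=(p[2]+np.pi/2)%np.pi-np.pi/2
        out.append((p,f))
    return out
E
python3 - <<'E'
from h import *
q=list(robot.observe()['joints']); q[0]+=1.0; robot.goto_joints(q)
robot.movep([440,-250,400],down(-np.pi/2)); print(robot.observe()['t'],np.round(robot.observe()['joints'],2))
im,i=snap('wrist','w4.png')
for p,f in finds(im,i): print(np.round(p,2),round(f,3),np.round(proj(i,[p[0],p[1],10])))
for d in viewer.pinpoint('tin','wrist'): print('tin',np.round(toworld(i,d['at'])),d['confidence'])
E
```

```text
25.8167 [ 0.34  0.08  0.12  1.7  -0.01  1.37 -1.11]
[ 5.8895e+02 -2.4353e+02  3.4000e-01] 0.073 [275.  67.]
[ 5.8455e+02 -3.9260e+02  8.0000e-02] 0.047 [371.  70.]
[ 5.2714e+02  1.2031e+02 -1.4000e-01] 0.561 [ 49. 109.]
[ 4.2460e+02 -2.5818e+02 -8.0000e-02] 0.083 [285. 172.]
[ 4.1055e+02 -3.9639e+02  2.6000e-01] 0.058 [367. 180.]
[ 401.84 -114.56   -0.  ] 0.057 [199. 186.]
tin [ 574. -119.    0.] 0.56
```

View pics/w4.png

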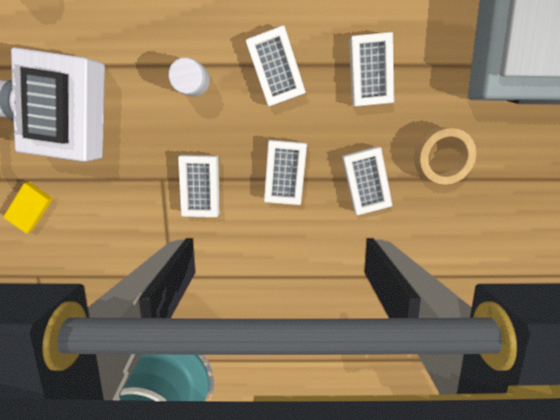

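Five screens lie at wrist pixels (199,186), (285,172), (367,180), (275,67) and (371,70). The tin is at (188,77) and the tape at (447,155). Next I'll pick the first screen, looking again from the pregrasp pose.

```bash
cat >> h.py <<'E'
def T(): return round(robot.observe()['t'],1)
UX=np.array([np.cos(PSI),np.sin(PSI)]); UY=np.array([-np.sin(PSI),np.cos(PSI)])
def pre(c,z=200):
    robot.movep([c[0],c[1],z],down(c[2]-np.pi/2))
def look(maskf=whitemask,near=None,fn=None):
    im,i=snap('wrist',fn); r=finds(im,i,maskf)
    if near is not None:
        r=[x for x in r if np.hypot(*(x[0][:2]-near[:2]))<60]; r.sort(key=lambda x:np.hypot(*(x[0][:2]-near[:2])))
    return r
def grasp(c,zg=4,N=30,hover=250):
    robot.movep([c[0],c[1],60],down(c[2]-np.pi/2))
    robot.servo_line([c[0],c[1],zg],feed=80,rotation=down(c[2]-np.pi/2))
    grip(0.55,N); robot.hold(0.15)
    o=robot.observe(); print('grasp w',round(o['grip_width']*92,1),'z',round(o['tcp_pos'][2],1),'F',np.round(o['contact_force'],1))
    robot.servo_line([c[0],c[1],hover],feed=300)
    print('lifted w',round(robot.observe()['grip_width']*92,1),'F',np.round(F(),1),T())
def place(k,off=(0,0),zg=4,hover=250):
    p=OUT+off[0]*UX+off[1]*UY; rv=down(PSI-np.pi/2)
    robot.movep([*p,hover],rv); o=robot.observe(); print('arr w',round(o['grip_width']*92,1),np.round(o['contact_force'],1),T())
    f0=F()
    z=70+20*k+zg
    robot.servo_line([*p,z+12],feed=200,rotation=rv)
    robot.servo_line([*p,z+1.5],feed=30,rotation=rv)
    dz=1.5
    while dz>-2.5:
        dz-=0.5; robot.servo_line([*p,z+dz],feed=15,rotation=rv)
        if (F()-f0)[2]>4: break
    print('contact dz',dz,np.round(F()-f0,1),np.round(np.array(robot.observe()['tcp_pos'])-[*p,z],1))
def release(hover=250):
    grip(1.0); p=robot.observe()['tcp_pos']; robot.servo_line([p[0],p[1],hover],feed=250); print('released',T())
E
python3 - <<'E'
from h import *
c=np.array([401.8,-114.6,0.])
pre(c); print(T()); r=look(near=c,fn='w5.png'); print(r)
E
```

```text
26.9
[(array([ 4.02148201e+02, -1.14777376e+02, -2.24204322e-02]), np.float64(0.04288404434919357))]
```

View pics/w5.png

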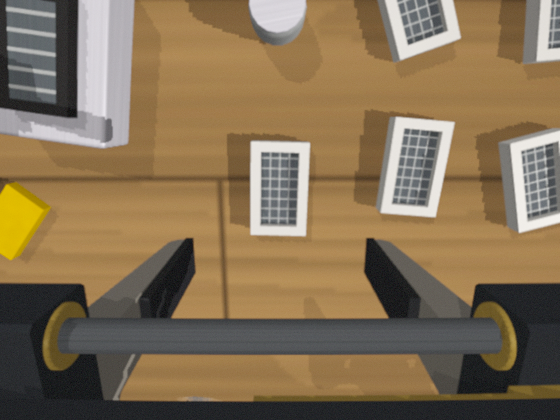

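Run:
```python
from h import *
c=np.array([402.1,-114.8,-0.022])
grasp(c); im,i=snap('wrist','w6.png'); place(0)
```

```text
grasp w 59.5 z 4.1 F [-1.1  0.6  3.7]
lifted w 60.1 F [ 0.5  0.6 -1.3] 30.1
arr w 59.7 [-0.4 -0.4 -0.7] 31.1
contact dz -0.5 [-1.7 -0.3  7.3] [0.1 0.  0.2]
```

View pics/w6.png

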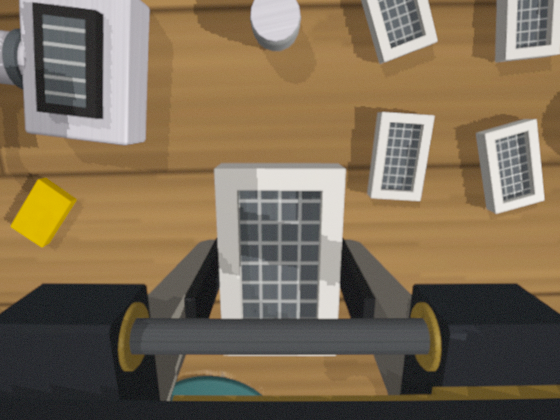

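Run:
```python
from h import *
release(250)
p=OUT-72*UX; robot.movep([*p,290],down(PSI-np.pi/2)); print(T())
im,i=snap('wrist','w7.png'); u=proj(i,[*OUT,90]).astype(int); print(u)
b=im[max(u[1]-75,0):u[1]+75,u[0]-75:u[0]+75]; cv2.imwrite('pics/w7c.png',cv2.resize(b,None,fx=4,fy=4,interpolation=cv2.INTER_CUBIC)[:,:,::-1])
```

```text
released 35.1
35.5
[279 117]
```

View pics/w7c.png

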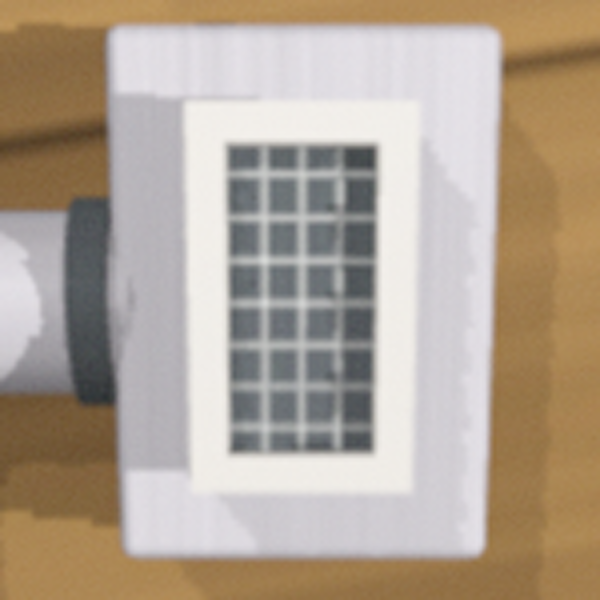

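```bash
cat >> h.py <<'E'
def lookpile(k,fn=None,yellow=False,move=True):
    "view from straight above; fit the top piece of layer k; returns offset in outlet frame"
    if move: robot.movep([*(OUT-72*UX),290+20*max(0,k-1)],down(PSI-np.pi/2))
    im,i=snap('wrist',fn); z1=90+20*k; u=proj(i,[*OUT,z1])
    A=im.astype(int); m=yellowmask(im) if yellow else ((A[...,0]-A[...,2]>=5)&(A.max(2)>190)&(A.max(2)-A.min(2)<30))
    m=cv2.morphologyEx(m.astype(np.uint8),cv2.MORPH_OPEN,np.ones((3,3),np.uint8))
    n,l,st,_=cv2.connectedComponentsWithStats(m)
    v0,u0=int(u[1]),int(u[0]); sub=l[max(v0-60,0):v0+60,max(u0-45,0):u0+45]; ids=np.bincount(sub[sub>0].ravel()); kk=ids.argmax()
    c,_=cv2.findContours((l==kk).astype(np.uint8),0,2); o=np.zeros_like(m); cv2.fillConvexPoly(o,cv2.convexHull(np.vstack(c)),1)
    p,f=fitbox(i,o,[*OUT,PSI],z1-20,z1); d=p[:2]-OUT
    print('PILE',k,'off x %.1f y %.1f yaw %.3f cost %.3f'%(d@UX,d@UY,p[2]-PSI,f),T()); return d@UX,d@UY,p[2]-PSI
E
python3 - <<'E'
from h import *
lookpile(0,move=False)
robot.movep([440,-250,400],down(-np.pi/2)); print(T())
r=look(fn='w8.png')
for x in r: print(np.round(x[0],2),round(x[1],3))
E
```

```text
PILE 0 off x -0.4 y 0.4 yaw -0.001 cost 0.020 35.6
37.0
[ 5.8882e+02 -2.4393e+02  3.3000e-01] 0.073
[ 5.8428e+02 -3.9251e+02  8.0000e-02] 0.048
[ 4.2492e+02 -2.5834e+02 -8.0000e-02] 0.084
[ 4.1031e+02 -3.9658e+02  2.7000e-01] 0.061
```

```bash
cat >> h.py <<'E'
def cycle(c,k,fn=None):
    c=np.array(c,float); pre(c); r=look(near=c,fn=fn)
    if not r: print('NOT FOUND'); return False
    n,f=r[0]; print('found',np.round(n,3),'cost',round(f,3))
    if np.hypot(*(n-c)[:2])>6 or abs(n[2]-c[2])>.08:
        pre(n); r=look(near=n); n,f=r[0]; print('again',np.round(n,3),round(f,3))
    grasp(n)
    w=robot.observe()['grip_width']*92
    if not 57<w<63: print('BAD GRIP'); return False
    place(k)
    w=robot.observe()['grip_width']*92
    if not 57<w<63: print('BAD GRIP at place',w); return False
    release(max(250,0)); return lookpile(k,fn='p%d.png'%k)
E
python3 - <<'E'
from h import *
cycle([424.9,-258.3,-.08],1,'c1.png')
E
```

```text
found [ 4.24818e+02 -2.58068e+02 -7.90000e-02] cost 0.044
grasp w 59.9 z 4.2 F [0.1 1.1 3.1]
lifted w 59.7 F [-0.8  0.9 -0.7] 41.0
arr w 59.9 [ 0.6 -1.2 -1.2] 42.4
contact dz -0.5 [-3.   1.   7.6] [0.1 0.  0.2]
released 46.2
PILE 1 off x -0.1 y 0.4 yaw 0.004 cost 0.020 46.7
```

Run:
```python
from h import *
cycle([410.3,-396.6,.27],2,'c2.png')
```

```text
found [ 4.10240e+02 -3.95459e+02  2.72000e-01] cost 0.055
grasp w 59.6 z 4.2 F [-0.9  1.4  3.1]
lifted w 59.8 F [-0.5  0.2 -2.5] 51.7
arr w 59.7 [ 0.8 -0.1 -0.6] 53.5
contact dz -0.5 [-3.2 -0.2  6.3] [0.1 0.  0.2]
released 57.1
PILE 2 off x 0.2 y 0.3 yaw -0.001 cost 0.020 57.6
```

View pics/p1.png

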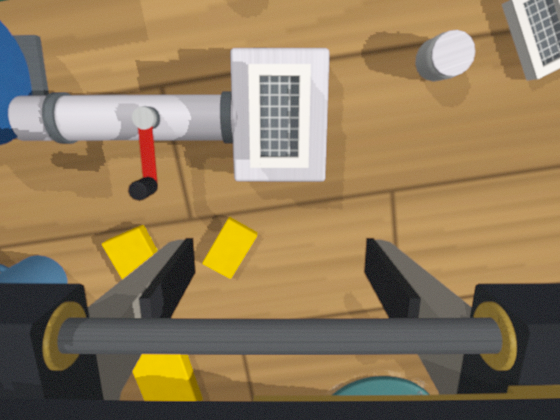

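Run:
```python
from h import *
cycle([588.8,-243.9,.33],3,'c3.png')
```

```text
found [ 5.87799e+02 -2.44497e+02  3.33000e-01] cost 0.055
grasp w 59.8 z 4.2 F [-1.7 -0.   1.5]
lifted w 59.9 F [-0.7 -0.4 -1.5] 62.3
arr w 59.9 [-0.3 -0.7 -1. ] 63.6
contact dz -0.5 [-2.1 -0.2  6.8] [0.1 0.  0.2]
released 67.0
PILE 3 off x 0.3 y 0.5 yaw 0.007 cost 0.019 67.6
```

Run:
```python
from h import *
cycle([584.3,-392.5,.08],4,'c4.png')
snap('top','t5.png'); snap('scene','s5.png')
```

```text
found [ 5.83344e+02 -3.92068e+02  9.90000e-02] cost 0.05
grasp w 59.4 z 4.2 F [-0.  -0.4  2.1]
lifted w 59.9 F [-0.9  0.1 -1.7] 72.7
arr w 59.8 [-0.1 -0.7 -1.2] 74.4
contact dz -0.5 [-2.2  1.   7.1] [0.1 0.  0.1]
released 77.7
PILE 4 off x 0.3 y 0.4 yaw 0.002 cost 0.020 78.3
```

View pics/s5.png

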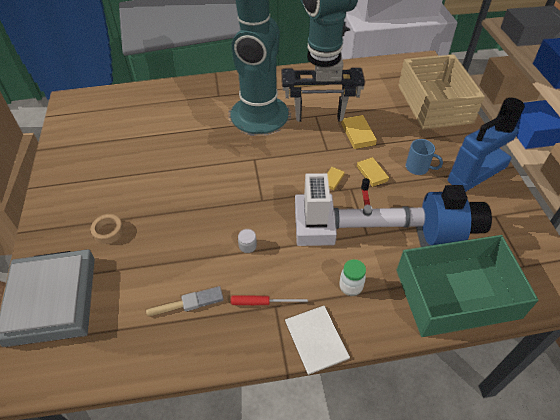

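View pics/p4.png

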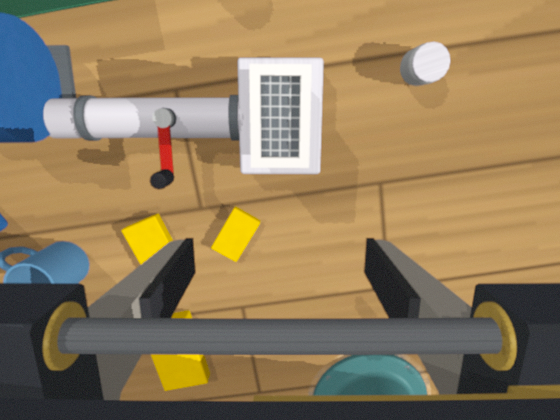

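All five screens are stacked and flush within 0.5 mm, and none are left on the table. Now the cover, the middle yellow slab at (148,240) in this view.

Run:
```python
from h import *
c=np.array([357,320,.25])
robot.movep([c[0],c[1],230],down(c[2]-np.pi/2)); print(T(),np.round(robot.observe()['joints'],2))
r=look(yellowmask,near=c,fn='y1.png')
for x in r: print(np.round(x[0],3),round(x[1],3))
```

```text
79.4 [-1.38  0.16  0.66  2.02 -0.12  0.99 -1.99]
[3.59611e+02 3.19614e+02 2.46000e-01] 0.026
```

View pics/y1.png

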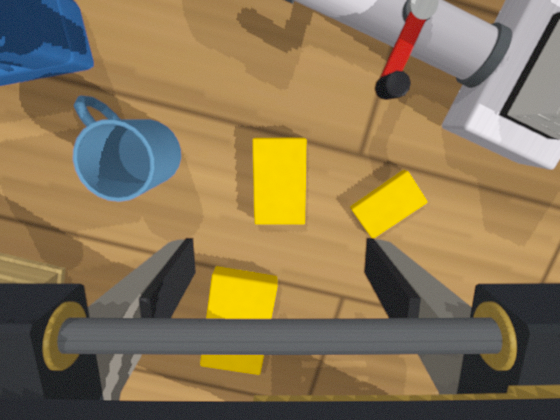

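Run:
```python
from h import *
c=np.array([359.6,319.6,.246])
grasp(c,N=45)
place(5)
w=robot.observe()['grip_width']*92; print(w)
if 57<w<63:
    release(300); lookpile(5,'p5.png',yellow=True)
    snap('scene','s6.png')
```

```text
grasp w 59.8 z 4.2 F [-0.6 -0.3  3.7]
lifted w 59.7 F [-0.  -0.  -3.3] 82.8
arr w 59.6 [-0.6  0.4 -3.6] 83.8
contact dz -0.5 [-2.3 -0.4  9. ] [0.1 0.  0.2]
59.532192841155535
released 87.1
PILE 5 off x -1.1 y 0.5 yaw 0.003 cost 0.068 87.6
```

View pics/p5.png

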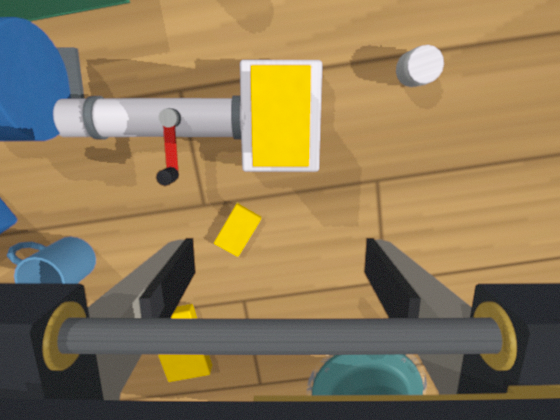

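```bash
python3 -c "
import cv2
a=cv2.imread('pics/s6.png'); cv2.imwrite('pics/s6c.png',cv2.resize(a[140:260,270:420],None,fx=5,fy=5,interpolation=cv2.INTER_CUBIC))"
```

```text
(no output)
```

View pics/s6c.png

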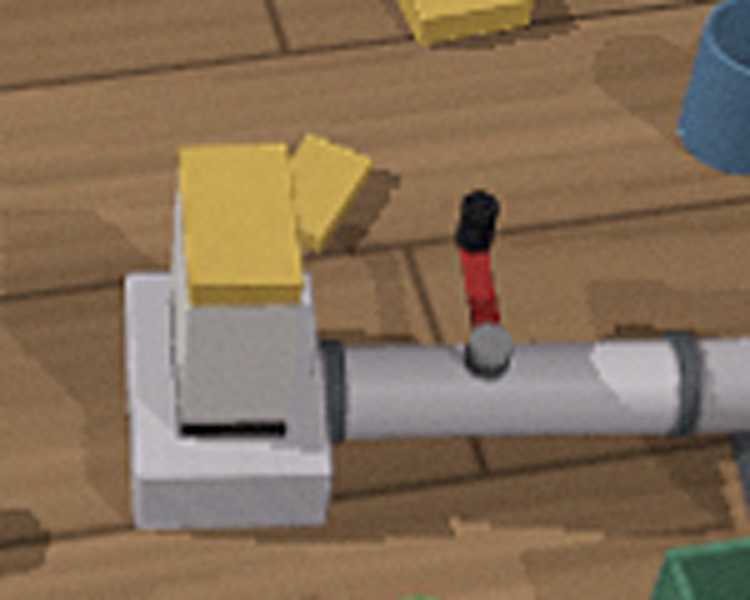

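```bash
cat > b.py <<'E'
from h import *
import h
for s in (80,120,150):
    def ym(im,s=s):
        q=cv2.cvtColor(im,cv2.COLOR_RGB2HSV); return (q[...,0]>18)&(q[...,0]<35)&(q[...,1]>s)&(q[...,2]>170)
    h.yellowmask=ym
    lookpile(5,yellow=True,move=False)
E
python3 b.py
python3 - <<'E'
from h import *
for d in viewer.pinpoint('cover_mid','wrist'): pass
im,i=snap('wrist'); 
for d in viewer.pinpoint('damper_knob','wrist'): print('knob',np.round(toworld(i,d['at']),1),knob(PHI_CL))
E
```

```text
PILE 5 off x 0.0 y 0.4 yaw 0.002 cost 0.021 87.7
PILE 5 off x -0.5 y 0.4 yaw 0.006 cost 0.034 87.8
PILE 5 off x -0.3 y 0.6 yaw 0.012 cost 0.051 87.8
knob [477.1 251.5  97.4] [478.8983914  250.02169976]
knob [ 569.6 -114.     1.9] [478.8983914  250.02169976]
```

Cover is flush (about 0.4 mm off). Now I'll open the damper.

Run:
```python
from h import *
phi=PHI_CL; k=knob(phi)
robot.movep([*k,330],down(phi-np.pi/2)); print(T(),np.round(robot.observe()['joints'],2))
robot.servo_line([*k,190],feed=200); robot.servo_line([*k,86],feed=80)
f0=F()
grip(0.1,15); o=robot.observe(); print('w',o['grip_width']*92,np.round(F()-f0,1))
for p in np.linspace(phi,PHI_OPEN+0.03,13)[1:]:
    robot.servo_line([*knob(p),86],feed=50,rotation=down(p-np.pi/2))
    print(round(p,2),np.round(F()-f0,1),end=' ')
p=PHI_OPEN+0.03
while p>PHI_OPEN-0.08:
    p-=0.01; robot.servo_line([*knob(p),86],feed=20,rotation=down(p-np.pi/2))
    f=(F()-f0); tang=f[:2]@[-np.sin(p),np.cos(p)]; print(round(p-PHI_OPEN,3),np.round(f,1),round(tang,1))
    if tang>9: break
o=robot.observe(); print(o['t'],o['tcp_pos'],o['grip_width']*92, np.arctan2(*(np.array(o['tcp_pos'])[:2]-AX)[::-1])-PHI_OPEN)
```

```text
90.1 [ 0.42  0.49 -1.3   1.68  0.49  1.35  0.46]
w 21.414112224649678 [-1.2  0.  -0.5]
2.86 [-0.2  0.4 -0.3] 2.74 [1.2 1.  0.1] 2.61 [ 0.6  0.1 -0.7] 2.48 [ 0.7 -0.2 -0.5] 2.35 [ 0.9 -1.2  0.2] 2.22 [ 1.4 -1.3  0.4] 2.09 [ 1.3 -1.4  1.5] 1.97 [ 0.7 -2.8  2. ] 1.84 [ 0.1 -3.5  1.8] 1.71 [ 0.4 -4.   1.9] 1.58 [ 0.2 -5.   3.1] 1.45 [-0.1 -5.6  3.7] 0.02 [-1.9 -6.4  4.2] 1.1
0.01 [-2.1 -5.7  4.2] 1.3
0.0 [-2.2 -6.2  4.4] 1.3
-0.01 [-3.9 -6.   5.2] 2.9
-0.02 [-4.5 -6.6  6.6] 3.3
-0.03 [-5.9 -6.3  7.6] 4.7
-0.04 [-7.7 -5.5  8.2] 6.6
-0.05 [-8.6 -6.9  9.7] 7.1
-0.06 [-10.6  -6.2   9.4] 9.1
99.8167 [563.4389808  312.30158548  85.63528766] 21.34730698071149 0.008652666637221751
```

Run:
```python
from h import *
grip(1.0); p=robot.observe()['tcp_pos']; robot.servo_line([p[0],p[1],300],feed=150)
print(T(),np.round(robot.observe()['joints'],2))
q=list(robot.observe()['joints']); 
robot.movep([*(OUT-72*UX),370],down(PSI-np.pi/2)); print(T(),np.round(robot.observe()['joints'],2))
import h
def ym(im,s=80):
    q=cv2.cvtColor(im,cv2.COLOR_RGB2HSV); return (q[...,0]>18)&(q[...,0]<35)&(q[...,1]>s)&(q[...,2]>170)
h.yellowmask=ym
lookpile(5,yellow=True,move=False)
im,i=snap('wrist','f1.png')
for n in ['damper_axis','damper_knob']:
    for d in viewer.pinpoint(n,'wrist'): print(n,np.round(toworld(i,d['at']),1),round(d['confidence'],2))
print('exp',AX,knob(PHI_OPEN),proj(i,[*AX,75]),proj(i,[*knob(PHI_OPEN),111]))
cv2.imwrite('pics/f1c.png',cv2.resize(im[30:200,30:340],None,fx=2.5,fy=2.5,interpolation=cv2.INTER_CUBIC)[:,:,::-1])
im,_=snap('scene','f2.png'); cv2.imwrite('pics/f2c.png',cv2.resize(im[140:260,270:430],None,fx=5,fy=5,interpolation=cv2.INTER_CUBIC)[:,:,::-1])
```

```text
102.5 [-0.05  0.51 -0.73  1.47  0.34  1.29 -1.02]
103.5 [ 0.2   0.06 -0.5   1.79  0.03  1.3  -2.03]
PILE 5 off x -0.3 y 0.4 yaw 0.006 cost 0.024 103.5
damper_axis [555.8 245.   95.9] 0.82
damper_knob [565.6 314.   97.7] 0.8
exp [553.06739303 238.88800325] [564.20108954 313.05700487] [167.98607611 117.8613499 ] [ 98.4058634  117.99894191]
```

View pics/f1c.png

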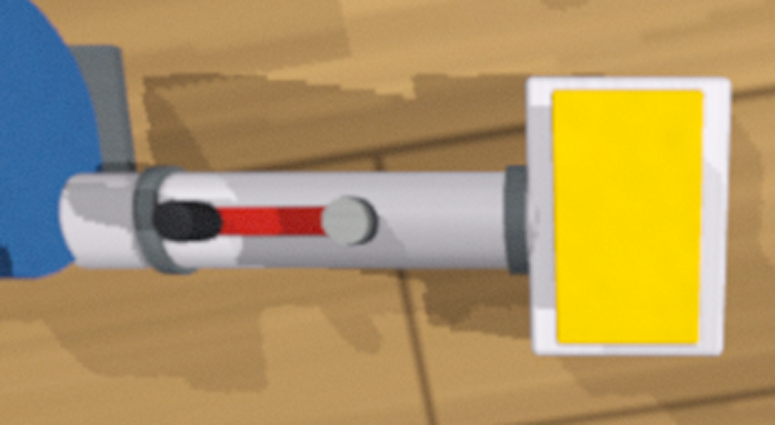

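View pics/f2c.png

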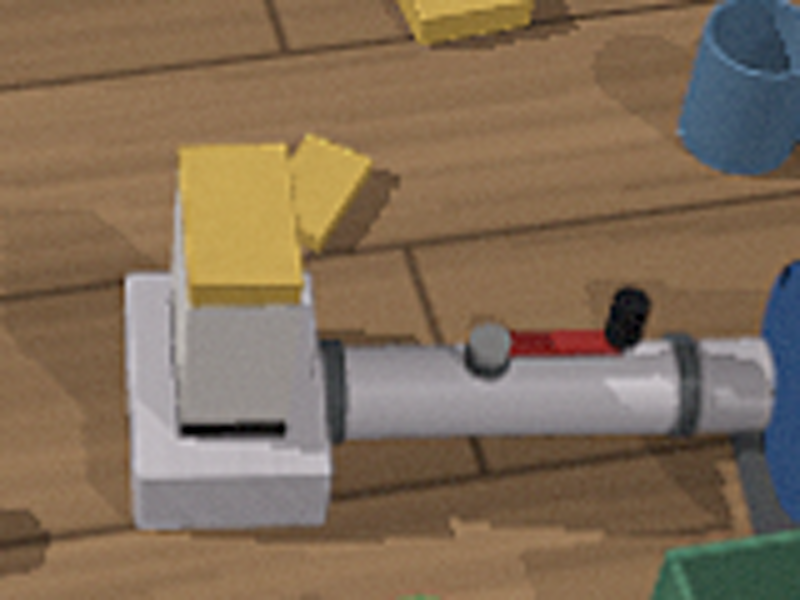

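The handle lies along the duct against its stop, and the pile is square with the cover flush. I'll check the whole table once more and hand in.

Run:
```python
from h import *
robot.movep([420,-100,400],down(-np.pi/2))
snap('top','f3.png'); robot.job_done(); print(T())
```

```text
the job is handed in; nothing more can be done
the job is handed in; nothing more can be done
```

View pics/f3.png

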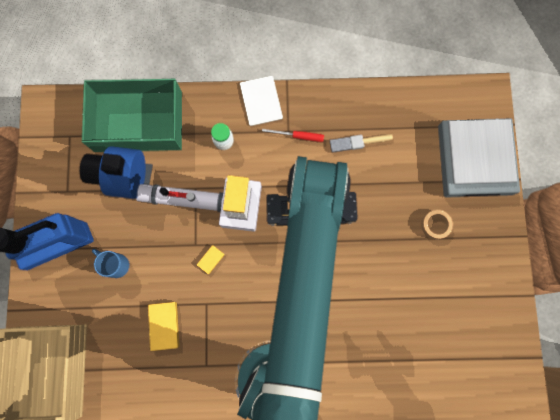

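The job is done and handed in at about 105 s, well inside the 210 s limit. I shut the damper against its stop with the outlet empty. Then I stacked all five screens on the collar, laid the middle-sized yellow cover on top, and turned the damper open against its other stop.

- **Pile:** each screen measured within about 0.5 mm of the collar when it was placed. After the damper was opened, the cover measured -0.3 mm in x, +0.4 mm in y and 0.006 rad in yaw.
- **Damper:** the handle lies along the duct. The gripper stopped 0.009 rad short of the nominal open angle, with the push rising to 9 N against about 2 N needed to move it.
- **Other things:** in the final top view the tin is hidden under the arm. The rest stand where they were.
- **Disagreements:** my first cover fit read -1.1 mm in x with a poor match, because the colour threshold was too strict. A looser threshold gave 0.0 mm in x and 0.4 mm in y. The network placed the damper axis about 6 mm from the position I derived from the collar, but the handle's position against both stops supports mine.

I saw no knocked part and no slackened grip during the run.

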